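# Set an air valve to its marked opening

### The job

Pick up the loose brass air valve by its brass body, set it flat between the cheeks of the round setting jig with its thin stub in the narrow pair, and let go. Then take it again by the steel handle on top and turn the handle until its nose points along the jig's steel tab. Leave the tab, the battery packs and the other things on the bench where they are.

Things in the scene. Friction and masses are not known exactly. Their poses are not given: they have to be found in the camera images.
- valve: Loose brass ball valve lying flat, 0.33 kg, 113 mm long in x. Origin: centre of the underside of its middle block (36 x 36, 32 mm tall), under the handle's axis; z up. Wide end, 30 mm wide and tall, x -60 to -14 mm: the place to grip, fingers closing along y. Thin round stub, 16 mm diameter, axis 15 mm up, to x = +53 mm. Top of the handle 59 mm above the underside.
- handle: Steel wing handle on the valve, stays where left (0.12 N m friction). Origin on its vertical axis at its underside, 37 mm above the valve's underside; x axis along its nose. Grip bar 44 long (x -22 to 22), 12 thick, 22 mm tall; thinner nose to x = +47 mm. Closed: nose along the valve's -y; opens counter-clockwise from above, up to 90 degrees (nose along valve +x, over the stub).
- jig: Fixed round aluminium plate, 190 mm diameter, 8 thick; origin under its centre. Dark cheeks 41 mm apart (x -12 to 12) take the valve's middle block, cheeks 21 mm apart (x 24 to 44) its stub; tops 37 mm above the bench, flared. Lip 6 mm high at x = -70. Seated valve: origin on the jig's axis, 8 mm above jig origin, x along jig x, 2.5 mm play sideways, 6 mm lengthwise.
- gauge: The setting tab: dark steel block 30 x 8 mm, 14 mm tall, on the jig's plate near the rim, 61 to 91 mm from the jig's axis, top 23 mm above the bench. Origin on the jig's axis at bench level; x axis points through the tab: the direction the nose must take. It stands stiffly, 37 to 75 degrees counter-clockwise (from above) from the jig's -y towards its +x.
- tab (a point): Centre of the top of the setting tab, 76 mm from the jig's axis.
- pack_a: Bystander: pack of two black and white battery cells, 65 x 37 x 18 mm, origin under its centre.
- pack_b: Bystander: another such pack of two cells.
- pack_c: Bystander: pack of three cells, 65 x 56 x 18 mm, origin under its centre.
- screwdriver: Bystander: screwdriver lying near the robot.
- tape: Bystander: clear roll of tape lying flat, 90 mm diameter, 19 mm high, origin under its centre.
- cup: Bystander: white cup, 72 mm wide, 75 mm high, origin under its centre.

How it is judged:
On the way, in this order (a step that is already met when the one before it is completed fails the run):
1. the valve lies flat in the jig, between the cheeks with its stub in the narrow pair, within 8 mm of the jig's axis, let go, its handle still short of the tab (horizontal distance between valve and jig below 0.008 m and z of valve in the frame of jig below 0.0105 m and angle between valve's own z axis and vertical below 0.06 rad and angle between the x axis of valve and the x axis of jig, either way round below 0.2 rad and contact force between the fingers and valve below 0.2 N), for 0.2 s.
2. the handle's nose points along the tab, within 6 degrees (angle between the x axis of handle and the x axis of gauge, either way round below 0.105 rad and horizontal distance between valve and jig below 0.008 m), for 0.2 s.
At the end, for the whole second after the job is handed in: The valve lies at rest, flat in the jig (fully down on the plate, within 8 mm of the jig's axis, stub in the narrow cheeks), and its handle, released, points along the tab within 6 degrees (all of step 2 and z of valve in the frame of jig below 0.0105 m and angle between valve's own z axis and vertical below 0.06 rad and angle between the x axis of valve and the x axis of jig, either way round below 0.2 rad and linear speed of valve below 0.02 m/s and angular speed of handle below 0.1 rad/s); the robot touches nothing.
It fails at once if the handle is gripped or pushed (over 2 N) while the valve is out of the jig (more than 20 mm from its axis or 12 mm above its seat) (contact force between the fingers and handle above 2 N and (horizontal distance between valve and jig above 0.02 m or z of valve in the frame of jig above 0.02 m)).
It fails at once if the tab is shifted by more than 5 mm (distance of tab from where it was at the start of the episode above 0.005 m).
It fails at once if a battery pack, the screwdriver, the tape or the cup is moved by more than 20 mm (distance of any of pack_a, pack_b, pack_c, screwdriver, tape, cup from where it was at the start of the episode above 0.02 m).
It also fails if it takes over 53 s, if anything falls off the work surface, if the arm or the gripper's body presses on something with over 40 N, if the wrist force passes 120 N, or if a joint passes its speed limit or range.

### The arm

A 6-joint arm with a two-finger parallel gripper is mounted at the origin on the work surface. World frame = base frame: x ahead of the robot, y to its left, z up, the work surface at z = 0. Lengths are in m, angles in rad, forces in N, time in s.
With the tool pointing down it reaches from about 0.35 to 0.85 m from the base axis. Payload 8.1 kg.
Tool frame: the origin (TCP) lies between the finger pads; the fingertips stand 25 mm ahead of it and the grasp point (between the pads) lies 6 mm ahead of it; z points along the fingers, y is the line along which they close (so a half turn about z gives the same grasp; the last joint's range is limited). The gripper opens to 93 mm and grips with 3 to 60 N. Pads are 15 mm wide; open, the fingers measure 128 mm over their backs; the gripper's body (75 mm by 188 mm) begins 65 mm behind the grasp point.
Start: joints at [1.064, 0.13, 1.488, -0, 1.523, -0.085], TCP at [0.246, 0.547, 0.244] pointing down, gripper open.
Joint ranges: [-2.96, 2.96], [-0.89, 2.26], [0.02, 2.5], [-1.34, 4.48], [0, 2.73], [-2.66, 2.66]. Speed limits (rad/s): [2.39, 2.39, 2.79, 3.14, 3.14, 3.14].

### API

Orientations are given as a rotation vector (axis times angle).
In Python, from plant import robot gives the robot as it stands.
- The arm moves only by the tool arm_command, never from a script. Its argument "increments" is text: rows parted by semicolons, each of 5 numbers parted by spaces: the closure, from 0 (fully open) to 1 (shut), then the shift along the tool's x, y, z in mm, then the turn about the tool's z in rad. A call has 1 to 5 rows; each row is the pose to reach, as a shift and turn from the pose commanded when the call began, along the tool's axes at that moment; what a row does not reach only later rows make up. A row lasts 1/10 s, in which the tool goes at most 50 mm and 8.59 degrees, less where a joint would pass 70% of its speed; a pose out of reach is approached as far as the arm can. A call with a gripper value outside its range is refused whole. The fingers move at their own pace and stop on an object; "grip_force" is the grip in N (left out, the last holds). Time passes only in rows, so rows that repeat a pose let the fingers close. It gives the time, the measured TCP pose, the force, the opening and the grip force at its end, in the units of the state.
- robot.read_state(): the state, without advancing time (a new reading comes with each control period).
- robot.read_camera(name): name is "scene" or "top"; returns the picture (400x640x3 uint8, blue, green, red); there is no depth.
- robot.camera_model(name): a dict with "fx", "fy", "cx", "cy" (pixels), "eye" and "rotation" of the camera in the world. Camera axes: x right, y down, z forward; pixel columns grow to the right and rows downward; lengths in m; the calibration is good to about 2 mm. A picture is of the moment at which its call begins. camera_model takes no time and is no camera call.
- robot.close_job(): hands the job in; it is judged then, once.
The state is a dict: "t": time; "q": joint angles; "dq": joint speeds; "joint_torque": joint torques, N m; "tool_pos": TCP position; "orientation": TCP orientation; "force": force on the tool from outside, world axes, zero at the start; "wrist_torque": the same for the moment, N m; "opening": finger opening in m; "gripper_force": force on a finger pad.
Only numpy, scipy, OpenCV 4.12 (cv2) and the standard library are available. Lean on these libraries where they do the work, as an engineer would, in place of code of your own. Each camera call takes 0.05 s, during which the arm holds its last target. There are 200 camera calls.

## Working session

There is one attempt and no reset: what is moved stays moved. The work goes in short steps, Python scripts to look and compute and a tool call to move; the robot and the scene stay as the last step left them, time stands still between calls to the robot, and variables do not carry over. Pictures are saved under pics/ and viewed, at most 10 in all, crops included, and the job is handed in when it is done.

Besides the shell and the picture viewer there is one more tool, called after "Emit:" as a command line: name --argument value ..., lists and objects as JSON in quotes. arm_command: Moves the arm, as the interface text tells. Its arguments: {"type":"object","properties":{"increments":{"type":"string"},"grip_force":{"type":"number"}},"required":["increments"]}

```bash
mkdir -p pics; python3 - <<'E'
from plant import robot
import cv2
for n in("top","scene"):
    cv2.imwrite(f"pics/{n}0.png",robot.read_camera(n)); print(robot.camera_model(n))
print(robot.read_state())
E
```

```text
{'fx': 427.4966985060383, 'fy': 427.4966985060383, 'cx': 316.92042133682315, 'cy': 205.7662880587569, 'eye': array([ 0.3678825 , -0.01906242,  0.94753835]), 'rotation': array([-2.09455227,  2.156109  , -0.18255452])}
{'fx': 481.2219288275335, 'fy': 481.2219288275335, 'cx': 312.42703030540804, 'cy': 200.9622934236052, 'eye': array([ 1.03479084, -0.61282242,  0.59907944]), 'rotation': array([-2.05463695, -0.72225457,  0.38533756])}
{'t': 0.1, 'q': array([ 1.06358018e+00,  1.31120202e-01,  1.48915976e+00, -6.02045834e-06,
        1.52300169e+00, -8.54004677e-02]), 'dq': array([ 1.23362575e-03, -2.89372229e-03, -3.27716325e-03, -5.32909612e-04,
       -4.00770360e-04, -2.34691829e-06]), 'joint_torque': array([ 1.07207543e-03, -5.61338711e+01, -4.93098521e+01,  7.70687638e-02,
        2.89983919e-02, -9.96286872e-05]), 'tool_pos': array([0.24540246, 0.54700261, 0.2426775 ]), 'orientation': array([-6.57582522e-01, -3.07150140e+00,  2.53982806e-03]), 'force': array([-0.71266467,  0.23377089, -1.2634371 ]), 'wrist_torque': array([ 0.00411061,  0.00393369, -0.07867592]), 'gripper_force': 0.0, 'opening': 0.09271088845897338}
```

View pics/top0.png

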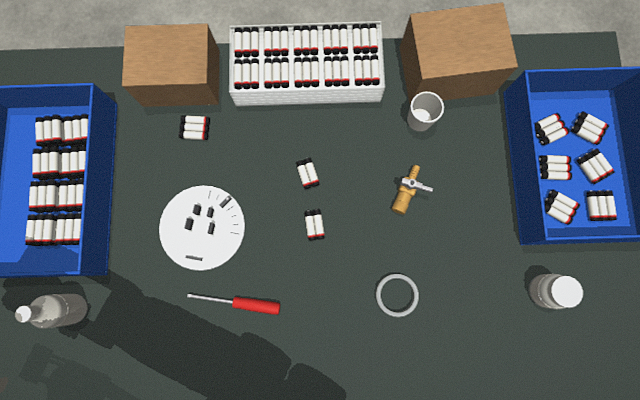

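View pics/scene0.png

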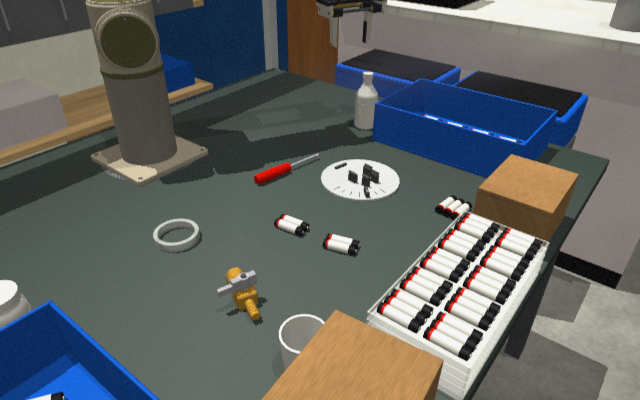

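The top view shows the valve at about (407,188), with its stub up at (413,168), its wide end down at (400,208) and the nose to the right at (430,189). The jig is at about (202,228), with the tab at (225,201), the lip at (193,258) and the cheeks around (200,218). I'll enlarge both.

```bash
cat > h.py <<'E'
import numpy as np, cv2
from scipy.spatial.transform import Rotation as R
from plant import robot
def ray(px,z,n="top"):
    m=robot.camera_model(n); M=R.from_rotvec(m["rotation"]).as_matrix()
    d=M@np.array([(px[0]-m["cx"])/m["fx"],(px[1]-m["cy"])/m["fy"],1]); e=m["eye"]
    return e+d*(z-e[2])/d[2]
def proj(P,n="top"):
    m=robot.camera_model(n); M=R.from_rotvec(m["rotation"]).as_matrix()
    c=(np.atleast_2d(P)-m["eye"])@M
    return c[:,:2]/c[:,2:]*m["fx"]+[m["cx"],m["cy"]]
E
python3 - <<'E'
from h import *
im=cv2.imread("pics/top0.png")
a=cv2.resize(im[178:278,152:252],(500,500),interpolation=cv2.INTER_CUBIC)
b=cv2.resize(im[158:218,380:440],(300,300),interpolation=cv2.INTER_CUBIC)
o=np.zeros((500,800,3),np.uint8);o[:,:500]=a;o[:300,500:]=b;cv2.imwrite("pics/c0.png",o)
hsv=cv2.cvtColor(im,cv2.COLOR_BGR2HSV)
# plate ellipse
w=(im.min(2)>150).astype(np.uint8); w[:,:150]=0;w[:,255:]=0;w[:180]=0;w[280:]=0
c=max(cv2.findContours(w,0,1)[0],key=cv2.contourArea)
e=cv2.fitEllipse(cv2.convexHull(c)); print(e, ray(e[0],.008))
br=cv2.inRange(hsv,(10,110,60),(30,255,255)); br[:,:380]=0;br[:,440:]=0;br[:150]=0;br[230:]=0
ys,xs=np.nonzero(br);p=np.c_[xs,ys].astype(np.float32);vx=cv2.fitLine(p,2,0,.01,.01).ravel();print(len(p),vx)
A=np.array([vx[0],vx[1]]);t=(p-vx[2:])@A; print(t.min(),t.max(),vx[2:]+A*t.min(),vx[2:]+A*t.max())
E
```

```text
((201.3933868408203, 227.3889923095703), (82.9927749633789, 87.17059326171875), 52.05915069580078) [0.49559396 0.242079   0.008     ]
506 [ 3.8148108e-01 -9.2437667e-01  4.0505930e+02  1.9316997e+02]
-20.48051 30.594814 [397.24637 212.10167] [416.73065 164.88884]
```

View pics/c0.png

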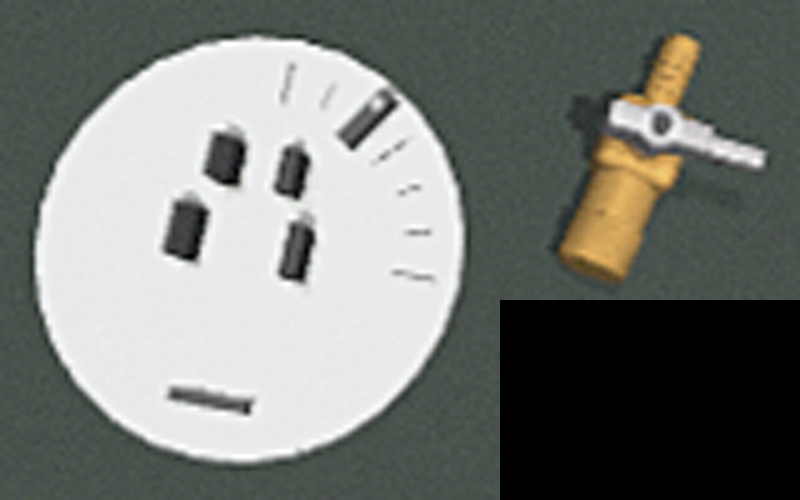

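```bash
python3 - <<'E'
from h import *
im=cv2.imread("pics/top0.png")
c=np.array([.4956,.2421])
w=(im.max(2)<150).astype(np.uint8)
yy,xx=np.mgrid[:400,:640]; w[np.hypot(xx-201.4,yy-227.4)>38.5]=0
n,l,s,ce=cv2.connectedComponentsWithStats(w)
for i in range(1,n):
    if s[i,4]<15: continue
    p=np.c_[np.nonzero(l==i)][:,::-1].astype(float)
    z=.012 if ce[i][1]>250 else .017 if ce[i][0]>215 else .03
    q=np.array([ray(k,z)[:2] for k in p]);m=q.mean(0);
    ev,V=np.linalg.eigh(np.cov((q-m).T))
    print(ce[i],s[i,4],z,m-c,np.hypot(*(m-c)),"az",np.degrees(np.arctan2(*(m-c)[::-1])),"axis",np.degrees(np.arctan2(V[1,1],V[0,1])), 2*np.sqrt(3*ev))
# valve points: stub tip (crop 683,40), wide end bottom centre, handle
f=lambda x,y:np.array([380+(x-500)/5-.4,158+y/5-.4])
for name,pt,z in [("stubtipL",(667,38),.015),("stubtipR",(698,43),.015),("stubbaseL",(648,95),.015),("wideL",(561,250),.015),("wideR",(628,278),.015),("wideLtop",(590,170),.015),("wideRtop",(660,190),.015),("hub",(661,123),.059),("nosetip",(762,157),.056),("tail",(611,112),.059)]:
    print(name,ray(f(*pt),z)[:2].round(4))
for n,pt in [("a",(307,173)),("b",(314,224)),("cup",(424,110)),("tape",(397,295)),("c",(194,127)),("sd",(240,303))]: print(n,ray(pt,.01)[:2].round(3))
E
```

```text
[223.82051282 202.79487179] 39 0.017 [ 0.05230832 -0.051305  ] 0.07326911446141604 az -44.44520127417562 axis 132.51762239792254 [0.00963323 0.02062921]
[196.73134328 209.47761194] 67 0.03 [0.03671354 0.00483545] 0.03703060595877158 az 7.503093374808201 axis 175.51214139236697 [0.01522351 0.02084137]
[210.05263158 212.05263158] 57 0.03 [ 0.03014984 -0.02438866] 0.03877911456325166 az -38.96992472276904 axis 172.65402673391844 [0.01255208 0.02183124]
[188.91463415 223.52439024] 82 0.03 [0.00626213 0.02116797] 0.02207481416172291 az 73.52016946261375 axis 169.2319950097128 [0.01546006 0.02504898]
[211.0483871  227.91935484] 62 0.03 [-0.00475812 -0.02710928] 0.027523671261498125 az -99.95494271622766 axis 170.30740144473998 [0.01161629 0.02553187]
[193.65853659 257.68292683] 41 0.012 [-0.06666072  0.01447139] 0.0682134298263356 az 167.75170103423494 axis 77.75121432508253 [0.00551914 0.03537098]
stubtipL [ 0.6217 -0.2342]
stubtipR [ 0.6189 -0.2479]
stubbaseL [ 0.5956 -0.2239]
wideL [ 0.5264 -0.1809]
wideR [ 0.513  -0.2096]
wideLtop [ 0.5621 -0.1959]
wideRtop [ 0.5521 -0.2264]
hub [ 0.5724 -0.219 ]
nosetip [ 0.557  -0.2615]
tail [ 0.5779 -0.198 ]
a [0.612 0.005]
b [ 0.496 -0.008]
cup [ 0.754 -0.27 ]
tape [ 0.337 -0.182]
c [0.73  0.263]
sd [0.329 0.155]
```

```bash
cat >> h.py <<'E'
from scipy.optimize import minimize
S=8
def box(x0,x1,y0,y1,z0,z1): return np.array([[x,y,z] for x in(x0,x1) for y in(y0,y1) for z in(z0,z1)])/1000.
def cyl(x0,x1,r,zc): return np.array([[x,r*np.cos(a),zc+r*np.sin(a)] for x in(x0,x1) for a in np.linspace(0,6.28,24)])/1000.
def place(B,x,y,yaw,z=0): return R.from_euler('z',yaw).apply(B)+[x,y,z]
def raster(parts,win,n="top"):
    x0,y0,w,h=win; m=np.zeros((h*S,w*S),np.uint8)
    for P in parts:
        u=((proj(P,n)-[x0,y0]+.5)*S-.5)
        cv2.fillConvexPoly(m,cv2.convexHull(np.round(u*16).astype(np.int32)),255,shift=4)
    return cv2.resize(m,(w,h),interpolation=cv2.INTER_AREA)/255.
VALVE=[cyl(-60,-14,15,15),box(-18,18,-18,18,0,32),cyl(14,53,8,15)]
HANDLE=[box(-22,22,-6,6,0,22),box(20,47,-3.5,3.5,8,20)]
E
python3 - <<'E'
from h import *
im=cv2.imread("pics/top0.png"); hsv=cv2.cvtColor(im,cv2.COLOR_BGR2HSV)
win=(380,150,60,75); sl=np.s_[150:225,380:440]
br=(cv2.inRange(hsv,(10,110,50),(30,255,255))[sl]>0)*1.; wh=((hsv[...,1]<60)&(hsv[...,2]>110))[sl]*1.
def cost(p):
    x,y,v,h=p
    H=raster([place(b,x,y,h,.037) for b in HANDLE],win); V=raster([place(b,x,y,v) for b in VALVE],win)*(1-H)
    g=lambda a:cv2.GaussianBlur(a,(0,0),1)
    return (g(V-br)**2).sum()+(g(H-wh)**2).sum()
r=min((minimize(cost,[.572,-.219,np.radians(a),np.radians(b)],method='Nelder-Mead',options=dict(initial_simplex=np.array([.572,-.219,np.radians(a),np.radians(b)])+np.vstack([np.zeros(4),np.diag([.004,.004,.08,.08])]))) for a in(-26,-22) for b in(-114,-108)),key=lambda r:r.fun)
print("valve",r.x[:2],np.degrees(r.x[2:]),r.fun)
win=(205,185,40,35); sl=np.s_[185:220,205:245]
gray=im.max(2).astype(float)[sl]; d=np.clip((230-gray)/150,0,1)
d[:,:]*=1
yy,xx=np.mgrid[185:220,205:245]; near=np.hypot(xx-224,yy-203)<13
d[~near]=0
B=box(61,91,-4,4,8,23)
def c2(p):
    m=raster([place(B,.4956+p[1],.2421+p[2],p[0])],win)
    g=lambda a:cv2.GaussianBlur(a,(0,0),1); return (g(m-d)**2).sum()+(p[1]**2+p[2]**2)*2e5*.5
for a in(-48,-42):
    r=minimize(c2,[np.radians(a),0,0],method='Nelder-Mead',options=dict(initial_simplex=np.array([np.radians(a),0,0])+np.vstack([np.zeros(3),np.diag([.08,.003,.003])]))); print("tab",np.degrees(r.x[0]),r.x[1:],r.fun)
s=robot.read_state();T=R.from_rotvec(s["orientation"]).as_matrix();print(T.round(3))
E
```

```text
Traceback (most recent call last):
  File "h.py", line 20, in raster
    u=((proj(P,n)-[x0,y0]+.5)*S-.5)
        ~~~~^^^^^
  File "h.py", line 9, in proj
    m=robot.camera_model(n); M=R.from_rotvec(m["rotation"]).as_matrix()
ValueError: time passes only in moves, steps and waits
```

```bash
sed -i 's/robot.camera_model(n)/cam(n)/; s/^def ray/import functools\n@functools.lru_cache\ndef cam(n): return robot.camera_model(n)\ndef ray/' h.py
cat > fit.py <<'E'
from h import *
import sys
im=cv2.imread("pics/top0.png"); hsv=cv2.cvtColor(im,cv2.COLOR_BGR2HSV)
win=(380,150,60,75); sl=np.s_[150:225,380:440]
br=(cv2.inRange(hsv,(10,110,50),(30,255,255))[sl]>0)*1.; wh=((hsv[...,1]<60)&(hsv[...,2]>110))[sl]*1.
g=lambda a:cv2.GaussianBlur(a,(0,0),1)
def cost(p):
    x,y,v,h=p
    H=raster([place(b,x,y,h,.037) for b in HANDLE],win); V=raster([place(b,x,y,v) for b in VALVE],win)*(1-H)
    return (g(V-br)**2).sum()+(g(H-wh)**2).sum()
def nm(f,x0,d): x0=np.array(x0,float); return minimize(f,x0,method='Nelder-Mead',options=dict(initial_simplex=x0+np.vstack([0*x0,np.diag(d)])))
r=min((nm(cost,[.572,-.219,np.radians(a),np.radians(b)],[.004,.004,.08,.08]) for a in(-26,-22) for b in(-114,-108)),key=lambda r:r.fun)
print("valve",r.x[:2],np.degrees(r.x[2:]),r.fun)
win=(205,185,40,35)
d=np.clip((230-im.max(2)[185:220,205:245].astype(float))/150,0,1)
yy,xx=np.mgrid[185:220,205:245]; d[np.hypot(xx-224,yy-203)>=11]=0
B=box(61,91,-4,4,8,23)
c2=lambda p:(g(raster([place(B,.4956+p[1],.2421+p[2],p[0])],win)-d)**2).sum()+(p[1]**2+p[2]**2)*1e5
for a in(-48,-42):
    r=nm(c2,[np.radians(a),0,0],[.08,.003,.003]); print("tab",np.degrees(r.x[0]),r.x[1:],r.fun)
E
python3 fit.py; python3 - <<'E'
from h import *
print(R.from_rotvec(robot.read_state()["orientation"]).as_matrix().round(3))
E
```

```text
valve [ 0.57301058 -0.21939366] [ -25.6845092  -110.17569786] 34.913980258606884
tab -44.870375955403404 [ 0.00166178 -0.00079801] 5.6789461398526315
tab -44.6506925705617 [ 0.00198057 -0.00129759] 5.661961693660319
[[-0.912  0.409 -0.001]
 [ 0.409  0.912 -0.001]
 [ 0.    -0.002 -1.   ]]
```

Emit:
arm_command --increments "0 -32 -31 0 0.02; 0 -64 -62 0 0.02; 0 -96 -93 0 0.02; 0 -128 -124 0 0.02; 0 -160 -155 0 0.02" --grip_force 50

```text
t: 0.6
tool_pos: [0.3282, 0.3388, 0.2431]
orientation: [-0.688, -3.065, 0.001]
force: [0.1, -0.1, 0.6]
opening: 0.0933
gripper_force: 0.0
```

Emit:
arm_command --increments "0 -32 -31 0 0; 0 -64 -62 0 0; 0 -96 -93 0 0; 0 -128 -124 0 0; 0 -160 -155 0 0"

```text
t: 1.1
tool_pos: [0.4066, 0.1302, 0.2434]
orientation: [0.688, 3.065, 0.0]
force: [-0.1, 0.4, 0.4]
opening: 0.0931
gripper_force: 0.0
```

Emit:
arm_command --increments "0 -32 -31 0 0; 0 -64 -62 0 0; 0 -96 -93 0 0; 0 -128 -124 0 0; 0 -160 -155 0 0"

```text
t: 1.6
tool_pos: [0.485, -0.0784, 0.2434]
orientation: [-0.689, -3.065, -0.0]
force: [0.0, -0.3, 0.2]
opening: 0.0932
gripper_force: 0.0
```

Emit:
arm_command --increments "0 -27 -23 25 0; 0 -54 -46 50 0; 0 -81 -69 75 0; 0 -106 -90 100 0; 0 -106 -90 120 0"

```text
t: 2.1
tool_pos: [0.5422, -0.2064, 0.1213]
orientation: [-0.692, -3.063, 0.001]
force: [-0.8, -0.2, 0.4]
opening: 0.093
gripper_force: 0.0
```

```bash
cat > st.py <<'E'
from h import *
s=robot.read_state();M=R.from_rotvec(s["orientation"]).as_matrix()
az=lambda v:np.degrees(np.arctan2(v[1],v[0])).round(2)
print(s["t"],s["tool_pos"].round(4),"xaz",az(M[:,0]),"yaz",az(M[:,1]),"F",s["force"].round(1),"open",s["opening"],s["q"].round(2))
import sys
if len(sys.argv)>1:
    t=np.array(list(map(float,sys.argv[1:4]))); print("tool mm",(M.T@(t-s["tool_pos"])*1000).round(1))
E
python3 st.py .543 -.205 .029; python3 - <<'E'
from h import *
im=robot.read_camera("scene"); cv2.imwrite("pics/s1.png",cv2.resize(im[180:380,130:380],(750,600),interpolation=cv2.INTER_CUBIC))
E
```

```text
2.1 [ 0.5422 -0.2064  0.1213] xaz 154.52 yaz 64.52 F [-0.8 -0.2  0.4] open 0.09295345053659154 [-0.45  0.17  1.67 -0.    1.3  -1.58]
tool mm [-0.2  1.7 92.3]
```

View pics/s1.png

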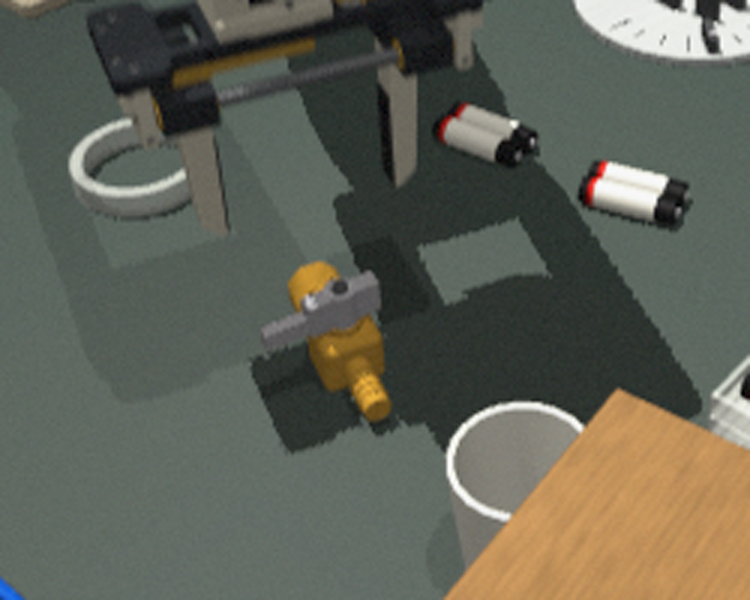

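The fingers (tips at crop (215,230) and (400,185)) straddle the valve's wide end at crop (315,280), and the path down is clear. I'll descend and grip.

Emit:
arm_command --increments "0 0 2 30 0; 0 0 2 60 0; 0 0 2 80 0; 0 0 2 92 0; 0 0 2 92 0"

```text
t: 2.65
tool_pos: [0.5417, -0.2005, 0.03]
orientation: [-0.687, -3.062, -0.001]
force: [-0.7, 0.3, 0.0]
opening: 0.0929
gripper_force: 0.0
```

Emit:
arm_command --increments "0.9 0 0 0 0; 0.9 0 0 0 0; 0.9 0 0 0 0; 0.9 0 0 0 0; 0.9 0 0 0 0" --grip_force 50

```text
t: 3.15
tool_pos: [0.5434, -0.2016, 0.0322]
orientation: [0.688, 3.064, -0.0]
force: [-0.0, -0.0, -0.1]
opening: 0.0579
gripper_force: 0.0
```

Emit:
arm_command --increments "0.9 0 0 0 0; 0.9 0 0 0 0; 0.9 0 0 0 0; 0.9 0 0 0 0; 0.9 0 0 0 0"

```text
t: 3.65
tool_pos: [0.5429, -0.2016, 0.0316]
orientation: [-0.688, -3.065, 0.0]
force: [-0.7, -1.9, -0.3]
opening: 0.0301
gripper_force: 49.8
```

Emit:
arm_command --increments "0.9 0 0 -20 0; 0.9 0 0 -45 0; 0.9 0 0 -70 0; 0.9 0 0 -95 0; 0.9 0 0 -95 0"

```text
t: 4.15
tool_pos: [0.5451, -0.2022, 0.1301]
orientation: [0.687, 3.06, -0.002]
force: [1.5, -0.9, -3.8]
opening: 0.0298
gripper_force: 49.8
```

```bash
python3 st.py .4956 .2421 .126; python3 - <<'E'
from h import *
im=robot.read_camera("scene"); cv2.imwrite("pics/full2.png",im); cv2.imwrite("pics/s2.png",cv2.resize(im[130:330,130:380],(750,600),interpolation=cv2.INTER_CUBIC))
cv2.imwrite("pics/top2.png",robot.read_camera("top"))
E
```

```text
4.15 [ 0.5451 -0.2022  0.1301] xaz 154.69 yaz 64.69 F [ 1.5 -0.9 -3.8] open 0.0298424202328932 [-0.44  0.16  1.67  0.    1.31 -1.57]
tool mm [234.7 380.5   2.8]
```

View pics/s2.png

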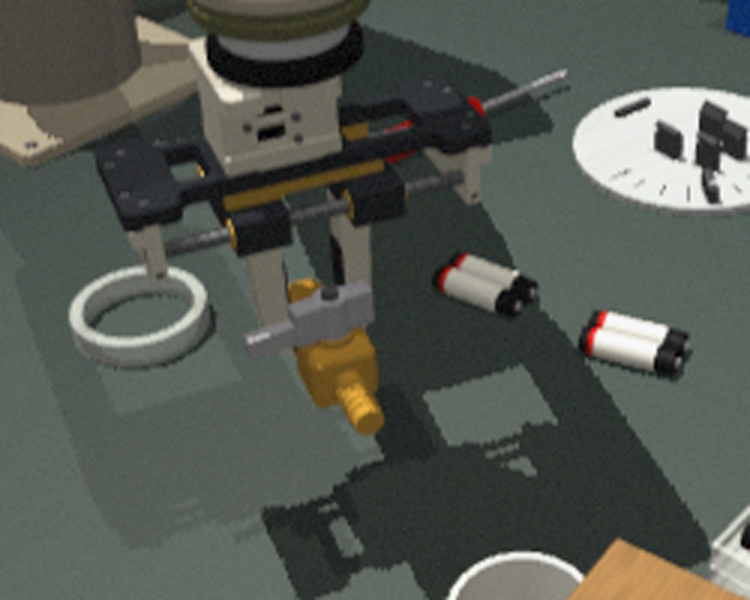

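The valve is held level by its wide end, with the stub tip at scene px of about (252.7,268.3). Next I'll check where the valve sits lengthwise in the hand and its pitch.

```bash
python3 - <<'E'
from h import *
im=cv2.imread("pics/full2.png"); hsv=cv2.cvtColor(im,cv2.COLOR_BGR2HSV)
g=lambda a:cv2.GaussianBlur(a,(0,0),1)
def nm(f,x0,d): x0=np.array(x0,float); return minimize(f,x0,method='Nelder-Mead',options=dict(initial_simplex=x0+np.vstack([0*x0,np.diag(d)])))
# block+stub region only, in scene: original valve on bench (calibration check) then held
def fit(imf,T,yaw,z,n,win,x0):
    im=cv2.imread(imf); hsv=cv2.cvtColor(im,cv2.COLOR_BGR2HSV)
    a,b,w,h=win; br=(cv2.inRange(hsv,(10,110,40),(30,255,255))[b:b+h,a:a+w]>0)*1.
    u=np.array([np.cos(yaw),np.sin(yaw)]); v=np.array([-u[1],u[0]])
    def parts(p,BB,dz=0):
        o=np.r_[T+u*p[0]+v*p[1],z+p[3]]
        Rm=R.from_euler('ZY',[yaw+p[4],p[2]])
        return [Rm.apply(B+[0,0,dz])+o for B in BB]
    def cost(p):
        hy=np.radians(-85)
        H=raster(parts(p,[R.from_euler('z',hy).apply(B) for B in HANDLE],.037),win,n)
        V=raster(parts(p,VALVE[1:]),win,n)*(1-H)
        W=raster(parts(p,VALVE[:1]),win,n)*(1-V)
        return (g((V-br)*(1-np.clip(W+H,0,1)))**2).sum()+ (p[3]/.003)**2+(p[2]/.1)**2+(p[1]/.003)**2
    r=nm(cost,x0,[.004,.002,.05,.002,.03]); print(imf,r.x.round(4),r.fun)
fit("pics/scene0.png",np.array([.573,-.2194]),np.radians(-25.5),0.,"scene",(210,250,70,80),[0,0,0,0,0])
T=np.array([.545,-.2020])
fit("pics/full2.png",T,np.radians(-25.3),.0985,"scene",(210,215,60,75),[.0346,0,0,0,0])
fit("pics/top2.png",T,np.radians(-25.3),.0985,"top",(370,140,80,90),[.0346,0,0,0,0])
E
```

```text
pics/scene0.png [-0.002   0.0019  0.035  -0.0003 -0.0053] 13.202087556935052
pics/full2.png [ 0.0313  0.0009  0.0306 -0.0012 -0.0257] 15.775273787454436
pics/top2.png [ 0.034  -0.0011  0.0217 -0.0007  0.0183] 292.70519417181697
```

```bash
cat > jig.py <<'E'
from h import *
g=lambda a:cv2.GaussianBlur(a,(0,0),.8)
def data(f,n,win):
    a,b,w,h=win; return (n,win,cv2.imread(f).max(2)[b:b+h,a:a+w].astype(float))
D=[data("pics/top0.png","top",(155,180,95,95)),data("pics/scene0.png","scene",(315,150,92,56))]
th=np.linspace(0,2*np.pi,48,endpoint=False)
disc=np.vstack([np.c_[.095*np.cos(th),.095*np.sin(th),0*th+z] for z in(0,.008)])
def model(p,n,win,off):
    x,y,yaw,t1,t2,tab,lw=p[:7]; x+=off[0];y+=off[1]
    B=[box(-12,12,s*20.5,s*(20.5+t1),8,37) for s in(-1,1)]+[box(24,44,s*10.5,s*(10.5+t2),8,37) for s in(-1,1)]+[box(-72,-68,-lw,lw,8,14)]
    d=raster([place(b,x,y,yaw) for b in B]+[place(box(61,91,-4,4,8,22.5),x,y,tab)],win,n)
    return raster([place(disc,x,y,0)],win,n)*(1-d)
def cost(p,use):
    c=0
    for i in use:
        n,win,im=D[i]; wt=np.clip((im-110)/90,0,1)
        c+=(g(model(p,n,win,p[7:9]*(i==1))-wt)**2).sum()
    return c+((p[7:9]/.002)**2).sum()
for use in([0],[1],[0,1]):
    x0=np.array([.4956,.2421,np.radians(-12.3),8,8,np.radians(-44.8),17,0,0])
    for k in range(2):
        r=minimize(cost,x0,(use,),method='Nelder-Mead',options=dict(maxfev=2500,initial_simplex=x0+np.vstack([0*x0,np.diag([.002,.002,.04,3,3,.05,3,.001,.001])]))); x0=r.x
    p=r.x;print(use,p[:2].round(4),np.degrees(p[2]).round(2),"t",p[3:5].round(1),"tab",np.degrees(p[5]).round(2),"lw",p[6].round(1),"off",p[7:].round(4),r.fun.round(1))
E
timeout 500 python3 jig.py
```

```text
[0] [0.4975 0.2423] -12.96 t [7.1 7.5] tab -45.33 lw 17.6 off [0.0001 0.    ] 32.9
[1] [0.4966 0.2451] -13.27 t [5.9 6.5] tab -45.24 lw 17.3 off [0.0005 0.001 ] 108.7
[0, 1] [0.4975 0.2424] -13.16 t [6.6 7.1] tab -45.38 lw 17.4 off [-0.0003  0.0033] 145.4
```

Emit:
arm_command --increments "0.9 12 17 0 0; 0.9 31 44 0 0; 0.9 50 71 0 0; 0.9 69 98 0 0; 0.9 88 125 0 0"

```text
t: 4.75
tool_pos: [0.5148, -0.0493, 0.1237]
orientation: [-0.688, -3.061, 0.0]
force: [0.8, 0.7, -4.5]
opening: 0.0297
gripper_force: 49.8
```

Emit:
arm_command --increments "0.9 19 27 0 0; 0.9 38 54 0 0; 0.9 57 81 0 0; 0.9 76 108 0 0; 0.9 95 135 0 0"

```text
t: 5.25
tool_pos: [0.4867, 0.113, 0.1239]
orientation: [-0.688, -3.061, 0.002]
force: [0.0, -0.4, -4.5]
opening: 0.0296
gripper_force: 49.8
```

Emit:
arm_command --increments "0.9 19 26 0 -0.05; 0.9 38 52 0 -0.1; 0.9 57 78 0 -0.15; 0.9 75 103 0 -0.2; 0.9 83 115 0 -0.215"

```text
t: 5.75
tool_pos: [0.4607, 0.253, 0.124]
orientation: [-0.35, -3.118, 0.002]
force: [-0.1, -0.5, -4.7]
opening: 0.0296
gripper_force: 49.8
```

```bash
python3 st.py .4648 .2511 .1; python3 st.py .4648 .2511 .1
```

```text
5.75 [0.4607 0.253  0.124 ] xaz 167.2 yaz 77.2 F [-0.1 -0.5 -4.7] open 0.029593259451339553 [ 0.4   0.02  1.82  0.    1.3  -0.94]
tool mm [-4.5 -0.9 23.9]
5.75 [0.4607 0.253  0.124 ] xaz 167.2 yaz 77.2 F [-0.1 -0.5 -4.7] open 0.029593259451339553 [ 0.4   0.02  1.82  0.    1.3  -0.94]
tool mm [-4.5 -0.9 23.9]
```

Emit:
arm_command --increments "0.9 -4.5 -1 15 0; 0.9 -4.5 -1 30 0; 0.9 -4.5 -1 46 0; 0.9 -4.5 -1 46 0"

```text
t: 6.15
tool_pos: [0.4644, 0.2468, 0.0759]
orientation: [-0.358, -3.114, 0.006]
force: [-0.5, -0.5, -4.7]
opening: 0.0296
gripper_force: 49.8
```

```bash
python3 - <<'E'
from h import *
im=robot.read_camera("scene"); cv2.imwrite("pics/full3.png",im)
P=[]
t=robot.read_camera("top"); cv2.imwrite("pics/top3.png",t)
for k in range(3): P.append(robot.read_state()["tool_pos"]); robot.read_camera("top")
print(np.mean(P,0),np.std(P,0))
a=cv2.resize(im[130:220,300:410],(440,360),interpolation=cv2.INTER_CUBIC); b=cv2.resize(t[180:270,160:250],(360,360),interpolation=cv2.INTER_CUBIC)
cv2.imwrite("pics/c3.png",np.hstack([a,b]))
E
python3 st.py .4648 .2511 .037
```

```text
[0.46698844 0.24834579 0.08006915] [0.00051776 0.00036864 0.00075284]
6.4 [0.4678 0.249  0.0813] xaz 166.95 yaz 76.95 F [ 0.1 -0.7 -4.8] open 0.029720538233437184 [ 0.39  0.08  1.85 -0.    1.21 -0.95]
tool mm [ 3.4  1.3 44.3]
```

View pics/c3.png

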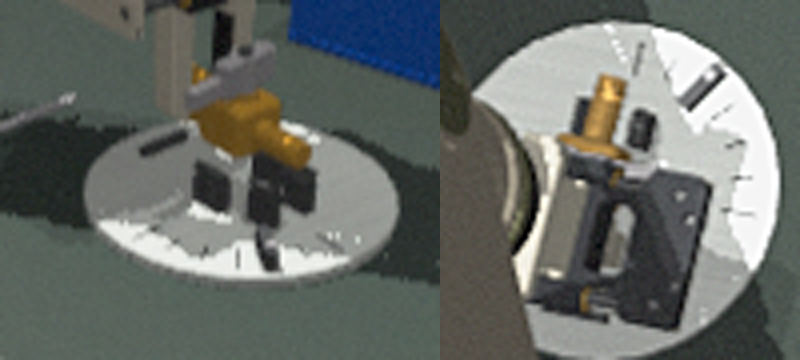

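Scene crop: the valve hovers just above the cheeks with its stub (295,150) over the narrow pair. Top crop: the stub (608,105) lies between the narrow cheeks (580,120)/(642,130). I'll fit both views for the remaining offset.

```bash
cat > rel.py <<'E'
from h import *
g=lambda a:cv2.GaussianBlur(a,(0,0),.8)
z=.0795-.029
for f,n,win,J,parts in [("pics/top3.png","top",(185,190,40,40),(.4975,.2424),VALVE[1:]),("pics/full3.png","scene",(345,140,40,35),(.4971,.2456),VALVE)]:
    im=cv2.imread(f); hsv=cv2.cvtColor(im,cv2.COLOR_BGR2HSV); a,b,w,h=win
    br=(cv2.inRange(hsv,(8,110,30),(32,255,255))[b:b+h,a:a+w]>0)*1.
    yaw=np.radians(-13); u=np.array([np.cos(yaw),np.sin(yaw)]); v=np.array([-u[1],u[0]])
    def cost(p):
        o=J+u*p[0]+v*p[1]
        H=raster([place(B,*o,yaw+np.radians(-85),z+.037) for B in HANDLE],win,n)
        if n=="top":   # stub + front of block only
            V=raster([place(B,*o,yaw+p[2],z) for B in parts],win,n); mask=np.ones_like(V); mask[24:]=0; mask*=1-H
        else:
            V=raster([place(B,*o,yaw+p[2],z) for B in parts[1:]],win,n); W=raster([place(parts[0],*o,yaw,z)],win,n); mask=(1-H)*(1-W*(1-V))
        return (g((V-br)*mask)**2).sum()
    x0=np.zeros(3); r=minimize(cost,x0,method='Nelder-Mead',options=dict(initial_simplex=np.vstack([x0,np.diag([.004,.004,.06])])))
    print(n,"valve-jig along,lat mm, yaw deg",(r.x*[1000,1000,57.3]).round(2),r.fun.round(1), br.sum())
E
python3 rel.py
```

```text
top valve-jig along,lat mm, yaw deg [-1.84 -5.28 -1.11] 3.4 163.0
scene valve-jig along,lat mm, yaw deg [ 11.27 -14.03  -6.8 ] 25.4 335.0
```

The arm was still settling at that picture, so I'll measure again now.

Emit:
arm_command --increments "0.9 0 0 0 0; 0.9 0 0 0 0; 0.9 0 0 0 0; 0.9 0 0 0 0; 0.9 0 0 0 0"

```text
t: 6.9
tool_pos: [0.4671, 0.2494, 0.0807]
orientation: [0.355, 3.121, 0.0]
force: [-0.2, -0.9, -3.9]
opening: 0.0298
gripper_force: 49.8
```

```bash
python3 - <<'E'
from h import *
P=[]
for k in range(6):
    s=robot.read_state(); P.append(np.r_[s["tool_pos"],s["orientation"]]); im=robot.read_camera("top" if k%2 else "scene"); cv2.imwrite("pics/top3.png" if k%2 else "pics/full3.png",im)
print(np.round(P,4))
E
sed -i 's/x0=np.zeros(3); r=/x0=np.zeros(3); cc=cost; cost=lambda p:cc(p)+(p[2]\/.02)**2*.5; r=/' rel.py; python3 rel.py
```

```text
[[ 4.6710e-01  2.4940e-01  8.0700e-02  3.5530e-01  3.1213e+00  1.0000e-04]
 [ 4.6710e-01  2.4940e-01  8.0600e-02 -3.5550e-01 -3.1214e+00 -0.0000e+00]
 [ 4.6710e-01  2.4940e-01  8.0600e-02 -3.5540e-01 -3.1214e+00  0.0000e+00]
 [ 4.6710e-01  2.4930e-01  8.0600e-02 -3.5540e-01 -3.1214e+00  0.0000e+00]
 [ 4.6710e-01  2.4930e-01  8.0600e-02 -3.5540e-01 -3.1214e+00  1.0000e-04]
 [ 4.6710e-01  2.4930e-01  8.0600e-02 -3.5540e-01 -3.1214e+00  1.0000e-04]]
top valve-jig along,lat mm, yaw deg [ 0.24 -2.49  0.29] 3.1 167.0
scene valve-jig along,lat mm, yaw deg [ 5.67 -5.05 -1.68] 26.2 339.0
```

Emit:
arm_command --increments "0.9 1 1.7 3 0; 0.9 1 1.7 6 0; 0.9 1 1.7 10 0; 0.9 1 1.7 10 0; 0.9 1 1.7 10 0"

```text
t: 7.7
tool_pos: [0.4663, 0.2511, 0.0703]
orientation: [-0.355, -3.121, 0.001]
force: [-0.5, 0.6, -4.3]
opening: 0.0299
gripper_force: 49.8
```

Emit:
arm_command --increments "0.9 0 0 0 0; 0.9 0 0 0 0; 0.9 0 0 0 0"

```text
t: 8.0
tool_pos: [0.4667, 0.2513, 0.0708]
orientation: [0.355, 3.121, 0.0]
force: [1.2, 0.0, -5.0]
opening: 0.0296
gripper_force: 49.8
```

```bash
python3 - <<'E'
from h import *
t=robot.read_camera("top");s=robot.read_camera("scene"); cv2.imwrite("pics/top3.png",t); cv2.imwrite("pics/full3.png",s)
E
sed -i 's/^z=.*/import sys; z=float(sys.argv[1])/' rel.py; python3 rel.py .039; python3 st.py
```

```text
top valve-jig along,lat mm, yaw deg [-0.69  0.37 -0.06] 2.8 165.0
scene valve-jig along,lat mm, yaw deg [ 4.01 -1.27 -1.42] 23.9 335.0
8.1 [0.4666 0.2512 0.0708] xaz 167.01 yaz 77.01 F [-0.8 -0.3 -4.3] open 0.029675568670923677 [ 0.4   0.1   1.85 -0.    1.19 -0.95]
```

Emit:
arm_command --increments "0.9 0 0 3 0; 0.9 0 0 6 0; 0.9 0 0 9 0; 0.9 0 0 12 0; 0.9 0 0 12 0"

```text
t: 8.6
tool_pos: [0.466, 0.251, 0.0579]
orientation: [-0.355, -3.12, 0.001]
force: [0.7, -0.4, -3.6]
opening: 0.0296
gripper_force: 49.8
```

Emit:
arm_command --increments "0.9 0 0 3 0; 0.9 0 0 6 0; 0.9 0 0 8 0; 0.9 0 0 8 0; 0.9 0 0 8 0"

```text
t: 9.1
tool_pos: [0.4665, 0.2512, 0.0506]
orientation: [-0.355, -3.121, 0.0]
force: [-0.8, -0.9, -5.3]
opening: 0.0296
gripper_force: 49.8
```

Emit:
arm_command --increments "0.9 0 0 3 0; 0.9 0 0 6 0; 0.9 0 0 9 0; 0.9 0 0 10 0; 0.9 0 0 10 0"

```text
t: 9.6
tool_pos: [0.4663, 0.2511, 0.0403]
orientation: [-0.355, -3.121, 0.0]
force: [-0.2, 0.3, -4.3]
opening: 0.03
gripper_force: 49.8
```

Emit:
arm_command --increments "0.9 0 0 0.5 0; 0.9 0 0 1 0; 0.9 0 0 1 0"

```text
t: 9.9
tool_pos: [0.4666, 0.2512, 0.0397]
orientation: [0.355, 3.121, 0.0]
force: [0.6, -0.7, -4.5]
opening: 0.0294
gripper_force: 49.8
```

Emit:
arm_command --increments "0.9 0 0 0.5 0; 0.9 0 0 1 0; 0.9 0 0 1.5 0; 0.9 0 0 1.5 0"

```text
t: 10.3
tool_pos: [0.4667, 0.2513, 0.0396]
orientation: [0.355, 3.121, -0.0]
force: [-7.9, -2.8, 11.6]
opening: 0.0298
gripper_force: 49.9
```

Emit:
arm_command --increments "0.9 0 0 -1 0; 0.5 0 0 -1 0; 0.3 0 0 -1 0; 0.3 0 0 -1 0; 0.3 0 0 -1 0"

```text
t: 10.8
tool_pos: [0.4667, 0.2513, 0.0392]
orientation: [0.356, 3.121, 0.0]
force: [0.5, -0.2, 1.0]
opening: 0.0573
gripper_force: 0.0
```

Emit:
arm_command --increments "0.3 0 0 0 0; 0.3 0 0 -25 0; 0.3 0 0 -60 0; 0.3 0 0 -90 0; 0.3 0 0 -110 0"

```text
t: 11.3
tool_pos: [0.4674, 0.2516, 0.1518]
orientation: [0.355, 3.119, 0.002]
force: [1.0, 0.4, 0.4]
opening: 0.0648
gripper_force: 0.0
```

Emit:
arm_command --increments "0.3 30 0 0 0; 0.3 70 0 0 0; 0.3 110 0 0 0; 0.3 120 0 0 0; 0.3 120 0 0 0"

```text
t: 11.8
tool_pos: [0.3487, 0.2786, 0.1492]
orientation: [0.352, 3.121, 0.001]
force: [0.9, 0.0, -0.6]
opening: 0.0652
gripper_force: 0.0
```

```bash
python3 st.py; python3 - <<'E'
from h import *
im=robot.read_camera("scene"); cv2.imwrite("pics/full4.png",im)
t=robot.read_camera("top"); cv2.imwrite("pics/top4.png",t)
a=cv2.resize(im[130:220,300:410],(440,360),interpolation=cv2.INTER_CUBIC); b=cv2.resize(t[180:270,160:250],(360,360),interpolation=cv2.INTER_CUBIC)
cv2.imwrite("pics/c4.png",np.hstack([a,b]))
E
```

```text
11.8 [0.3487 0.2786 0.1492] xaz 167.12 yaz 77.12 F [ 0.9  0.  -0.6] open 0.06519934786692598 [ 0.56 -0.23  2.01 -0.    1.36 -0.79]
```

View pics/c4.png

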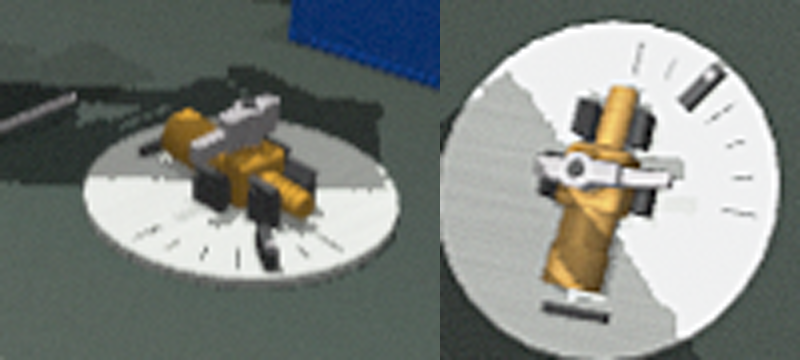

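The valve is seated: the block is between the wide cheeks and the stub (620,115) is in the narrow pair. The hub is at crop (577,168) and the nose tip at (670,180). I'll fit the valve and handle pose next.

```bash
cat > fh.py <<'E'
from h import *
import sys
f=sys.argv[1]; h0=np.radians(float(sys.argv[2]))
g=lambda a:cv2.GaussianBlur(a,(0,0),.8)
im=cv2.imread(f); hsv=cv2.cvtColor(im,cv2.COLOR_BGR2HSV); win=(160,180,90,90); sl=np.s_[180:270,160:250]
br=(cv2.inRange(hsv,(8,110,30),(32,255,255))[sl]>0)*1.
def cost(p):
    H=raster([place(B,p[0],p[1],p[3],.045) for B in HANDLE],win)
    V=raster([place(B,p[0],p[1],p[2],.008) for B in VALVE],win)*(1-H)
    return (g(V-br)**2).sum()
x0=np.array([.498,.243,np.radians(-13),h0])
for k in range(2):
    r=minimize(cost,x0,method='Nelder-Mead',options=dict(initial_simplex=x0+np.vstack([0*x0,np.diag([.003,.003,.04,.1])]))); x0=r.x
print(r.x[:2].round(4),np.degrees(r.x[2:]).round(1),r.fun.round(1))
E
python3 fh.py pics/top4.png -97; python3 - <<'E'
from h import *
for z in(.063,.067):
    h=ray((194-.4,221.6),z);n=ray((217.2,224.8),z-.004); t=ray((160+99/4,180+160/4),z);print(h,n,np.degrees(np.arctan2(*(n-h)[1::-1])),np.degrees(np.arctan2(*(n-t)[1::-1])))
E
python3 st.py .4985 .2435 .12
```

```text
[0.4993 0.2425] [-13.9 -94.4] 31.9
[0.50081323 0.24338295 0.063     ] [0.4931648  0.19475925 0.059     ] -98.93928333206448 -99.76746989965132
[0.5002121  0.24219614 0.067     ] [0.49260081 0.19379667 0.063     ] -98.9371279595422 -99.76597351583847
11.9 [0.3505 0.2783 0.1495] xaz 167.03 yaz 77.03 F [ 0.4 -0.5 -0.2] open 0.06506824265941835 [ 0.56 -0.23  2.01 -0.    1.36 -0.79]
tool mm [-152.    -0.7   29.7]
```

Emit:
arm_command --increments "0.3 -30 0 0 0.148; 0.3 -60 0 0 0.296; 0.3 -90 0 0 0.444; 0.3 -120 -1 0 0.592; 0.3 -152 -1 0 0.74"

```text
t: 12.4
tool_pos: [0.5001, 0.2417, 0.1488]
orientation: [1.47, 2.776, -0.0]
force: [-0.4, 0.0, 0.6]
opening: 0.0653
gripper_force: 0.0
```

Emit:
arm_command --increments "0.3 0 0 0 0.148; 0.3 0 0 0 0.296; 0.3 0 0 0 0.444; 0.3 0 0 0 0.592; 0.3 0 0 0 0.74"

```text
t: 12.9
tool_pos: [0.499, 0.2421, 0.1488]
orientation: [2.375, 2.056, -0.0]
force: [-0.4, -0.3, 0.3]
opening: 0.065
gripper_force: 0.0
```

Emit:
arm_command --increments "0.3 0 0 0 0; 0.3 0 0 0 0; 0.3 0 0 0 0; 0.3 0 0 0 0"

```text
t: 13.3
tool_pos: [0.4977, 0.2429, 0.1491]
orientation: [2.365, 2.068, -0.0]
force: [-0.3, 1.2, -0.2]
opening: 0.0652
gripper_force: 0.0
```

```bash
python3 st.py .4992 .2432 .068
```

```text
13.3 [0.4977 0.2429 0.1491] xaz 82.32 yaz -7.68 F [-0.3  1.2 -0.2] open 0.06518377125618981 [ 0.36  0.07  1.73 -0.    1.34  0.5 ]
tool mm [ 0.5  1.4 81.1]
```

Emit:
arm_command --increments "0.3 0.5 1.4 25 0; 0.3 0.5 1.4 50 0; 0.3 0.5 1.4 70 0; 0.3 0.5 1.4 80 0; 0.3 0.5 1.4 80 0"

```text
t: 13.8
tool_pos: [0.4978, 0.2429, 0.0676]
orientation: [-2.366, -2.066, 0.004]
force: [0.6, -0.9, -0.7]
opening: 0.0649
gripper_force: 0.0
```

Emit:
arm_command --increments "0.3 0 0 0 0; 0.95 0 0 0 0; 0.95 0 0 0 0; 0.95 0 0 0 0; 0.95 0 0 0 0" --grip_force 40

```text
t: 14.3
tool_pos: [0.4992, 0.2435, 0.0696]
orientation: [2.367, 2.065, 0.001]
force: [0.3, 0.3, -0.7]
opening: 0.0382
gripper_force: 0.0
```

Emit:
arm_command --increments "0.95 0 0 0 0; 0.95 0 0 0 0; 0.95 0 0 0 0; 0.95 0 0 0 0; 0.95 0 0 0 0"

```text
t: 14.8
tool_pos: [0.4991, 0.2433, 0.0692]
orientation: [2.367, 2.065, 0.0]
force: [1.1, -0.5, -0.0]
opening: 0.0118
gripper_force: 40.0
```

```bash
python3 st.py
```

```text
14.8 [0.4991 0.2433 0.0692] xaz 82.2 yaz -7.8 F [ 1.1 -0.5 -0. ] open 0.01181391343931894 [ 0.36  0.17  1.78 -0.    1.19  0.5 ]
```

Emit:
arm_command --increments "0.95 0 0 0 -0.09; 0.95 0 0 0 -0.18; 0.95 0 0 0 -0.27; 0.95 0 0 0 -0.36; 0.95 0 0 0 -0.45"

```text
t: 15.3
tool_pos: [0.4988, 0.2434, 0.0692]
orientation: [-1.842, -2.544, 0.0]
force: [-0.8, 0.1, 0.8]
opening: 0.0117
gripper_force: 40.0
```

Emit:
arm_command --increments "0.95 0 0 0 -0.1; 0.95 0 0 0 -0.2; 0.95 0 0 0 -0.3; 0.95 0 0 0 -0.4; 0.95 0 0 0 -0.467"

```text
t: 15.8
tool_pos: [0.4987, 0.2433, 0.0692]
orientation: [-1.203, -2.902, 0.0]
force: [-1.2, 0.1, 1.6]
opening: 0.0117
gripper_force: 40.0
```

Emit:
arm_command --increments "0.95 0 0 0 0; 0.95 0 0 0 0; 0.95 0 0 0 0; 0.95 0 0 0 0"

```text
t: 16.2
tool_pos: [0.4988, 0.2433, 0.0692]
orientation: [-1.21, -2.899, 0.0]
force: [-2.2, -1.1, 3.6]
opening: 0.0117
gripper_force: 40.0
```

```bash
python3 st.py
```

```text
16.2 [0.4988 0.2433 0.0692] xaz 134.69 yaz 44.69 F [-2.2 -1.1  3.6] open 0.011749465579067104 [ 0.36  0.16  1.78  0.    1.2  -0.42]
```

Emit:
arm_command --increments "0.7 0 0 0 0; 0.4 0 0 0 0; 0.4 0 0 0 0; 0.4 0 0 0 0; 0.4 0 0 0 0"

```text
t: 16.7
tool_pos: [0.499, 0.2433, 0.0691]
orientation: [1.209, 2.9, 0.0]
force: [-0.2, -0.5, -0.4]
opening: 0.0473
gripper_force: 0.0
```

Emit:
arm_command --increments "0.4 0 0 -15 0; 0.4 0 0 -35 0; 0.4 0 0 -60 0; 0.4 0 0 -85 0; 0.4 0 0 -90 0"

```text
t: 17.2
tool_pos: [0.5011, 0.2442, 0.164]
orientation: [1.207, 2.895, 0.007]
force: [-0.0, -0.2, 0.9]
opening: 0.0556
gripper_force: 0.0
```

Emit:
arm_command --increments "0.4 25 -10 -10 0; 0.4 55 -25 -20 0; 0.4 85 -40 -30 0; 0.4 110 -50 -30 0; 0.4 120 -60 -30 0"

```text
t: 17.7
tool_pos: [0.3701, 0.2873, 0.1894]
orientation: [-1.207, -2.9, -0.001]
force: [0.1, -1.2, 0.3]
opening: 0.0558
gripper_force: 0.0
```

```bash
python3 st.py; python3 - <<'E'
from h import *
im=robot.read_camera("scene"); cv2.imwrite("pics/full5.png",im)
t=robot.read_camera("top"); cv2.imwrite("pics/top5.png",t)
a=cv2.resize(im[130:220,300:410],(440,360),interpolation=cv2.INTER_CUBIC); b=cv2.resize(t[180:270,160:250],(360,360),interpolation=cv2.INTER_CUBIC)
cv2.imwrite("pics/c5.png",np.hstack([a,b]))
E
python3 fh.py pics/top5.png -45
```

```text
17.7 [0.3701 0.2873 0.1894] xaz 134.83 yaz 44.83 F [ 0.1 -1.2  0.3] open 0.05584571972845034 [ 0.55 -0.2   1.91  0.    1.43 -0.23]
[0.4964 0.2435] [ -9.  -46.8] 33.4
```

View pics/c5.png

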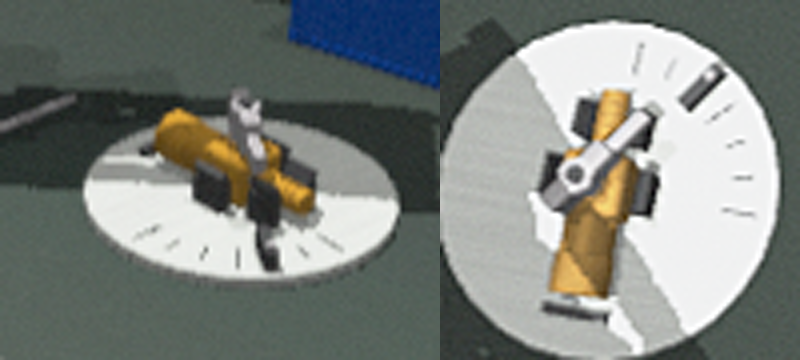

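The valve is still seated, and the nose (hub (575,173), tip (655,107)) points towards the tab (703,88). I'll check both angles with edge fits.

```bash
python3 - <<'E'
from h import *
im=cv2.imread("pics/top5.png"); hsv=cv2.cvtColor(im,cv2.COLOR_BGR2HSV)
f=lambda x,y:(160+(x-440)/4-.4,180+y/4-.4)
az=lambda a,b:np.degrees(np.arctan2(*(b-a)[1::-1])).round(1)
h=ray(f(575,173),.067);n=ray(f(655,107),.062);print("hub-nose",h,az(h,n))
print("tail-nose",az(ray(f(555,196),.06),n))
for z in(.0225,.015): print("tab top line",az(ray(f(688,105),z),ray(f(719,71),z)), "centre az from jig",az(np.array([.4972,.243,0]),ray(f(703,87),z)))
# silver mask fit of handle, also used as joint check
win=(160,180,90,90); sl=np.s_[180:270,160:250]
br=cv2.inRange(hsv,(8,110,30),(32,255,255))[sl]>0
g=lambda a:cv2.GaussianBlur(a,(0,0),.8)
E
cp pics/top0.png pics/top0b.png; sed 's/"pics\/top0.png"/"pics\/top5.png"/' jig.py > /dev/null
python3 - <<'E'
from h import *
# tab angle again, from pictures 4 and 5, jig centre free within 2 mm
g=lambda a:cv2.GaussianBlur(a,(0,0),.8)
win=(210,188,30,26)
for fn in("top0","top4","top5"):
    d=np.clip((215-cv2.imread(f"pics/{fn}.png").max(2)[188:214,210:240].astype(float))/130,0,1)
    yy,xx=np.mgrid[188:214,210:240]; d[np.hypot(xx-224.3,yy-202)>=10]=0
    for w in(1e5,1e7):
        c=lambda p:(g(raster([place(box(61,91,-4,4,8,22.5),.4972+p[1],.243+p[2],p[0])],win)-d)**2).sum()+(p[1]**2+p[2]**2)*w
        x0=np.array([np.radians(-45),0,0]); r=minimize(c,x0,method='Nelder-Mead',options=dict(initial_simplex=x0+np.vstack([0*x0,np.diag([.06,.003,.003])])))
        print(fn,w,np.degrees(r.x[0]).round(1),r.x[1:].round(4),r.fun.round(2))
E
```

```text
hub-nose [0.49759636 0.2426579  0.067     ] -49.1
tail-nose -49.0
tab top line -42.3 centre az from jig -47.1
tab top line -42.3 centre az from jig -45.5
top0 100000.0 -46.0 [ 0.0016 -0.0007] 6.51
top0 10000000.0 -45.6 [ 0.0001 -0.    ] 7.34
top4 100000.0 -45.7 [ 0.001  -0.0011] 8.21
top4 10000000.0 -45.9 [ 0.0001 -0.    ] 9.11
top5 100000.0 -45.9 [ 0.0014 -0.001 ] 8.37
top5 10000000.0 -45.9 [ 0.0001 -0.    ] 9.44
```

```bash
python3 -c "
from plant import robot
print(robot.close_job())"
```

```text
the job is handed in; nothing more can be done
None
```

The valve is seated in the jig and released, its handle is turned to about -46.8° against the tab at about -45.8° (1° apart by my image fit, 6° allowed), and the job was handed in at about 18 s; no verdict came back.

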